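# Raise the roll-top shutter of the tool cabinet until it latches open

### The arm

A 6-joint arm with a two-finger parallel gripper is mounted at the origin on the work surface. World frame = base frame: x ahead of the robot, y to its left, z up, the work surface at z = 0. Lengths are in mm, angles in degrees, forces in N, time in s.
With the tool pointing down it reaches from about 325 to 900 mm from the base axis. Payload 6.1 kg.
Tool frame: the origin (TCP) lies between the finger pads; the fingertips stand 19 mm ahead of it and the grasp point (between the pads) is the TCP; z points along the fingers, y is the direction in which the jaws open and shut (so a half turn about z gives the same grasp; the last joint's range is limited). The gripper opens to 85 mm and grips with 20 to 120 N. Pads are 22 mm wide; open, the fingers measure 114 mm over their backs; the gripper's body (76 mm by 85 mm) begins 54 mm behind the grasp point. The pads swing forward as they close: fully open they stand 13 mm farther back than shut.
Start: joints at [-80.506, 12.628, 87.462, -0, 79.91, -7.225], TCP at [179.791, -598.574, 250.3] pointing down, gripper open.
Joint ranges: [-170.65, 170.65], [-52.31, 119.04], [5.05, 147.46], [-71.25, 251.25], [11.57, 151.72], [-153.62, 153.62]. Speed limits (degrees/s): [147.25, 147.25, 172.46, 180, 180, 180].

### API

Orientations are given as [roll, pitch, yaw] about the fixed x, y, z axes, in that order (R = Rz(yaw) Ry(pitch) Rx(roll)).
In Python, from bench import get_state, vision, bot gives the robot as it stands.
- The arm moves only by the shell command python3 -m inch 'ROWS' [FORCE]. ROWS is JSON, a list of rows, each an object with "delta_pos": the shift along the tool's x, y, z in cm, a list of three; "angular": the turn, a rotation vector about the tool's x, y, z in degrees, a list of three; "hand": the opening, from -1 (shut) to 1 (fully open). In form: [{"delta_pos": [dx, dy, dz], "angular": [rx, ry, rz], "hand": hand}, ...]. A call has 1 to 5 rows; each row is the pose to reach, as a shift and turn from the pose commanded when the call began, along the tool's axes at that moment; what a row does not reach only later rows make up. A row lasts 1/8 s, in which the tool goes at most 62.5 mm and 10.7 degrees, less where a joint would pass 70% of its speed; a pose out of reach is approached as far as the arm can. A call with a gripper value outside its range is refused whole. The fingers move at their own pace and stop on an object; FORCE is the grip in N (left out, the last holds). Time passes only in rows, so rows that repeat a pose let the fingers close. It gives the time, the measured TCP pose, the force and the opening at its end, in the units of the state.
- get_state(): the state, without advancing time (a new reading comes with each control period).
- vision.read_camera(name): name is "scene" or "top" or "wrist"; returns a dict with "image" (400x640x3 uint8, blue, green, red), "mtx" (3x3 intrinsics, pixels), "dist_coeffs" ([k1, k2, p1, p2, k3] as OpenCV has them; the pictures are not rectified), "origin" and "rotation" of the camera in the world; the wrist camera has in their place "tool_from_camera" (4x4, takes a point from camera to tool coordinates, whose origin is the TCP and whose axes are the flange's). Camera axes: x right, y down, z forward; pixel columns grow to the right and rows downward; lengths in mm; the calibration is good to about 2 mm. A picture is of the moment at which its call begins: read the wrist's pose just before it. There is no depth.
- bot.finish_job(): hands the job in, once; it reports no verdict.
The state is a dict: "time_s": time; "qpos": joint angles; "joint_velocities": joint speeds; "joint_torque": joint torques, N m; "ee_pos": TCP position; "tcp_rot": TCP orientation; "ft_force": force on the tool from outside, world axes, zero at the start; "torque": the same for the moment, N m; "grip_width": opening from 0.0 (shut) to 1.0 (fully open).
Only numpy, scipy, OpenCV 4.12 (cv2) and the standard library are available. Lean on these libraries where they do the work, as an engineer would, in place of code of your own. Each camera call takes 0.05 s, during which the arm holds its last target.

### The job

Open the roll-top tool cabinet on the workbench: raise its slatted shutter by the ledge along its lower edge, up and over along the curved side tracks, until it is caught and stays open by itself when you let go. Do not ram it against the end stop, and leave the things lying around on the bench where they are.

Things in the scene. Friction and masses are not known exactly. Their poses are not given: they have to be found in the camera images.
- cabinet: Blue metal bench-top tool cabinet, fixed, 294 deep x 324 wide x 287 mm high; round-topped side cheeks 12 mm thick, 300 mm apart, rim radius 147. Origin: centre of its underside. Its z is up, y along its width, x from front to back: the front, with the shutter, looks to -x, towards the robot. Below the shutter a fixed curved panel of radius 133 mm, under it a drawer block.
- track_centre (a point): Point in the cabinet 140 mm above its origin, with the cabinet's axes. The level line through it along y is the axis of the curved tracks, on which the slats run at radius 130 mm (126 to 134). The slats vanish under the fixed hood at the upper rear. A spring catch hidden in the left track holds the raised shutter, at another angle each time (0.55 to 1.2 rad), not to be seen.
- shutter (a joint): Opening angle of the slatted shutter in rad: 0 shut, growing as it is raised and rolls back. Spring and weight drive it shut: it takes 4 to 11 N at the ledge; let go early it falls. The catch is felt as a rise of 1 to 5 N, a drop and a click; some 0.08 rad (13 mm at the ledge) on, a rubber buffer stops it, the push growing 2 to 4 N per mm. Let go after the click, it settles back on the catch.
- lip (a point): Mid-underside of the steel ledge by which the shutter is raised: a plate 120 mm wide (along y), 6 mm thick, standing out radially from the slats to radius 176; this point at radius 155. Shut, it is 226 mm above the bench and points to the front and 35 degrees upwards; at opening q it points q + 0.61 rad above level, straight up or a little past it at the end. Push on this underside.
- wrench: Loose steel spanner, 190 mm, lying on the bench before the cabinet. Origin: middle of its underside. Not to be disturbed.
- screwdriver: Loose screwdriver, 200 mm, lying on the bench before the cabinet. Not to be disturbed.
- bearing: Loose steel bearing ring, 72 mm across, 18 mm high, lying on the bench before the cabinet. Not to be disturbed.
- hammer: Loose hammer with wooden handle, 240 mm, lying on the bench to the right. Not to be disturbed.
- spray: Loose aluminium spray can, 60 mm across, 170 mm high, standing beside the cabinet. Not to be disturbed.
- grease: Loose grey grease jar, 80 mm across, 85 mm high, standing beside the cabinet. Not to be disturbed.
- mug: Loose white mug, 80 mm across, 90 mm high, standing beside the cabinet. Not to be disturbed.

How it is judged (in metres and radians):
On the way:
1. the shutter is raised clear of its sill (value of joint shutter above 0.3 rad), for 0.1 s.
At the end, for the whole second after the job is handed in: The shutter stands still by itself, held open by its catch (opening angle above 0.5 rad, moving at less than 0.05 rad/s) (value of joint shutter above 0.5 rad and velocity of joint shutter between -0.05 and 0.05 rad/s); the robot touches nothing.
It fails at once if the robot pushes or knocks the cabinet or its shutter with more than 40 N (contact force between any of the arm, the fingers and cabinet above 40 N).
It fails at once if a bystander on the bench is moved by more than 30 mm (distance of any of wrench, screwdriver, bearing, hammer, spray, grease, mug from where it was at the start of the episode above 0.03 m).
It also fails if it takes over 67 s, if anything falls off the work surface, if the arm or the gripper's body presses on something with over 40 N, if the wrist force passes 120 N, or if a joint passes its speed limit or range.

## Working session

There is one attempt and no reset: what is moved stays moved. The work goes in short steps, Python scripts to look and compute and a shell command to move; the robot and the scene stay as the last step left them, time stands still between calls to the robot, and variables do not carry over. Pictures are saved under pics/ and viewed, and the job is handed in when it is done.

```bash
ls; mkdir -p pics; python3 - <<'E'
from bench import get_state, vision, bot
import cv2
s=get_state();print(s)
for n in ["scene","top","wrist"]:
    c=vision.read_camera(n);cv2.imwrite(f"pics/{n}0.png",c["image"])
    print(n,{k:(v.tolist() if hasattr(v,'tolist') else v) for k,v in c.items() if k!="image"})
E
```

```text
pics
{'time_s': 0.0, 'qpos': array([-8.05045021e+01,  1.26777557e+01,  8.75276624e+01, -3.39315218e-03,
        7.99109990e+01, -7.22674067e+00]), 'joint_velocities': array([ 0.00110473, -0.0029894 ,  0.06405704,  0.07451505,  0.0756122 ,
       -0.05825768]), 'joint_torque': array([ 2.55905097e-04, -4.96893704e+01, -3.89396346e+01, -2.66572952e-04,
        1.09676967e-02,  6.07162427e-07]), 'ee_pos': array([ 179.69463734, -597.99272647,  249.15451113]), 'tcp_rot': array([-1.79884088e+02, -1.13318907e-02,  1.67228249e+01]), 'ft_force': array([-1.08674745, -0.34981322,  0.4228845 ]), 'torque': array([-0.01109948, -0.00451803, -0.00722625]), 'grip_width': 0.9972191000584987}
scene {'mtx': [[376.24662718739097, 0.0, 316.0793714702444], [0.0, 376.24662718739097, 200.48628915352415], [0.0, 0.0, 1.0]], 'dist_coeffs': [-0.05527179870050036, 0.0, 0.0, 0.0, 0.0], 'origin': [692.5403846252588, 540.9964927881646, 1005.604261543515], 'rotation': [-145.19715253773367, -0.025961619256128114, 167.68846545606476]}
top {'mtx': [[433.27914676198793, 0.0, 316.55036559004907], [0.0, 433.27914676198793, 199.19826436505977], [0.0, 0.0, 1.0]], 'dist_coeffs': [-0.04910166133027963, 0.0, 0.0, 0.0, 0.0], 'origin': [489.23113239727235, -29.69233329787233, 1525.615205325192], 'rotation': [-176.75342662670658, 0.5509414355904463, -88.86284011404543]}
wrist {'mtx': [[303.6223070015968, 0.0, 322.49884320888276], [0.0, 303.6223070015968, 199.69114042682062], [0.0, 0.0, 1.0]], 'dist_coeffs': [0.011611664841975036, 0.0, 0.0, 0.0, 0.0], 'tool_from_camera': [[-0.0006227796866023849, -0.9548350301975435, -0.2971357892498266, 75.53929694760228], [0.9999997132620932, -0.0004666345478137832, -0.000596429315775871, 0.31735355099349327], [0.00043083777908365343, -0.2971360754937949, 0.9548350470206637, -123.89921503134715], [0.0, 0.0, 0.0, 1.0]]}
```

View pics/scene0.png

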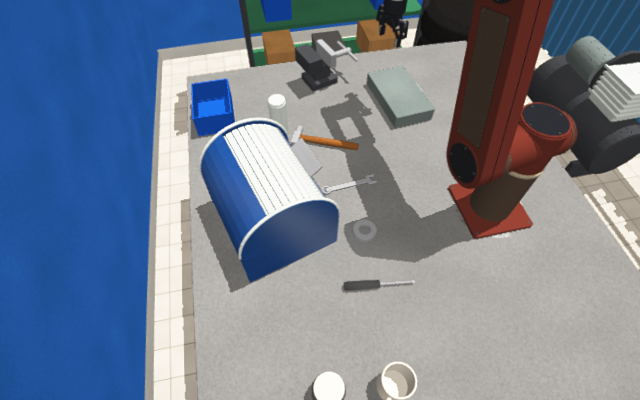

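View pics/top0.png

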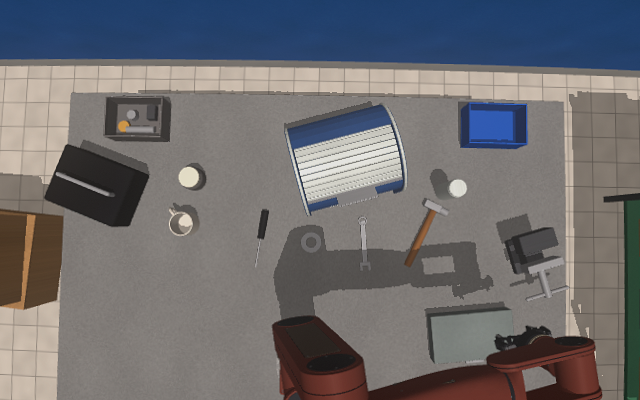

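View pics/wrist0.png

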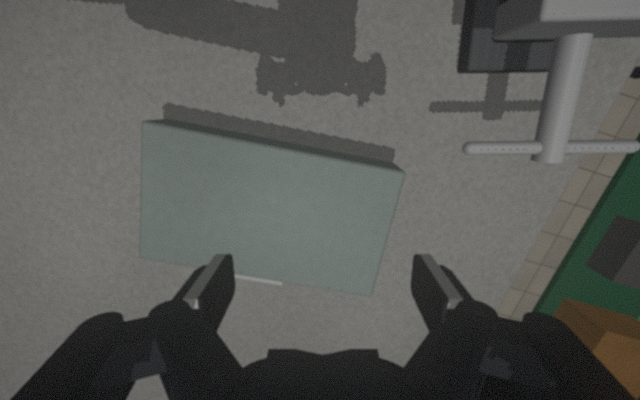

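The top view shows the cabinet around (348,160), the ledge at about (360,197), the wrench at (363,243), the ring at (311,242), the hammer at (425,230) and the spray can at (457,188). I'll enlarge the cabinet to measure it.

```bash
python3 - <<'E'
import cv2
t=cv2.imread("pics/top0.png")[90:230,270:430]
cv2.imwrite("pics/topz.png",cv2.resize(t,None,fx=4.2,fy=4.2,interpolation=cv2.INTER_CUBIC))
t=cv2.imread("pics/scene0.png")[110:290,190:390]
cv2.imwrite("pics/scz.png",cv2.resize(t,None,fx=3.3,fy=3.3,interpolation=cv2.INTER_CUBIC))
E
```

```text
(no output)
```

View pics/topz.png

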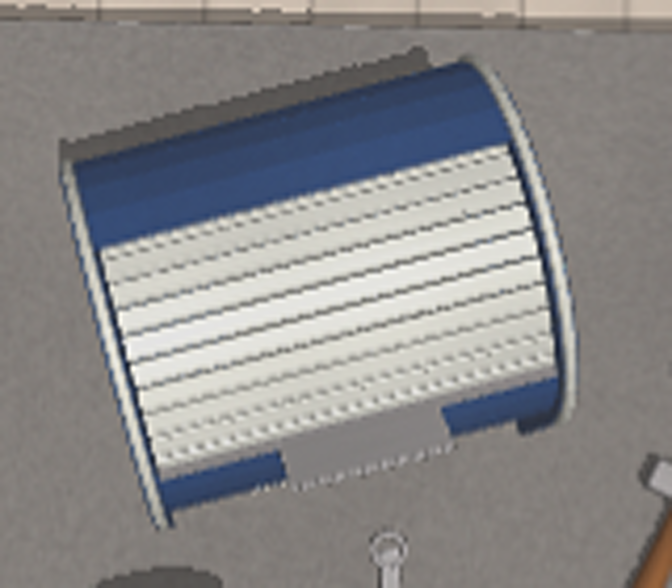

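View pics/scz.png

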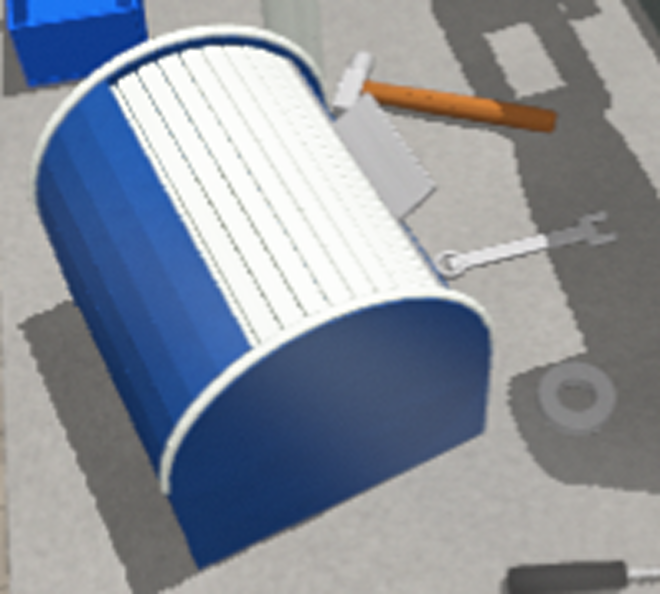

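The ledge shows as a grey plate. In the top crop its outer corners are about (290,492) and (450,450), and in the scene crop about (435,187) and (375,97). I'll triangulate these and check them against z≈241 and width 120.

```bash
cat > h.py <<'E'
import numpy as np, cv2
from scipy.spatial.transform import Rotation as R
from bench import get_state, vision
def ray(c,px):
    u=cv2.undistortPoints(np.array([[px]],float),np.array(c["mtx"]),np.array(c["dist_coeffs"]))[0,0]
    d=R.from_euler('xyz',c["rotation"],degrees=True).as_matrix()@np.array([u[0],u[1],1]); return np.array(c["origin"],float),d/np.linalg.norm(d)
def onz(c,px,z):
    o,d=ray(c,px); return o+d*(z-o[2])/d[2]
def tri(c1,p1,c2,p2):
    o1,d1=ray(c1,p1);o2,d2=ray(c2,p2)
    t=np.linalg.lstsq(np.c_[d1,-d2],o2-o1,rcond=None)[0]
    a=o1+t[0]*d1;b=o2+t[1]*d2; return (a+b)/2,np.linalg.norm(a-b)
E
python3 - <<'E'
from h import *
np.set_printoptions(precision=1,suppress=True)
T=vision.read_camera("top");S=vision.read_camera("scene")
t=lambda x,y:(x/4.2+270-.38,y/4.2+90-.38)
s=lambda x,y:(x/3.3+190-.35,y/3.3+110-.35)
print("L",tri(T,t(290,492),S,s(403,219)),"R",tri(T,t(450,450),S,s(437,187)))
print("R?",tri(T,t(450,450),S,s(372,95)),"L?",tri(T,t(290,492),S,s(437,187)))
a=onz(T,t(290,492),242);b=onz(T,t(450,450),242);print(a,b,np.linalg.norm(a-b))
for z in (241,): 
  a=onz(S,s(437,187),z);b=onz(S,s(372,95),z);print('S',a,b,np.linalg.norm(a-b))
d=a-b;print("yaw",np.degrees(np.arctan2(-d[0],d[1])))
# hood edge, slat lines for yaw
for p,q in [((103,245),(508,147)),((126,361),(537,257)),((135,387),(543,283))]:
  a=onz(T,t(*p),265);b=onz(T,t(*q),265);d=a-b;print("yaw",np.degrees(np.arctan2(-d[0],d[1])),np.linalg.norm(d))
# objects on bench
for n,p,z in [("wr1",(363,219),5),("wr2",(364,270),5),("ring",(311,242),18),("hamhead",(435,207),20),("spray",(458,188),170),("hamend",(408,263),20)]:
  print(n,onz(T,p,z))
E
```

```text
L (array([554.5, -86.9, 196.8]), np.float64(24.932025905022787)) R (array([ 547.5, -197.1,  119.3]), np.float64(70.35547001354904))
R? (array([ 571.8, -194.5,  239.9]), np.float64(1.613130215703487)) L? (array([540.3, -81.8, 241.7]), np.float64(0.5680383772855011))
[540.6 -81.9 242. ] [ 572.5 -194.4  242. ] 116.94286838680387
S [539.9 -82.3 241. ] [ 571.2 -193.1  241. ] 115.16120883790137
yaw 15.772500883861857
yaw 14.827049073265647 292.26957699943
yaw 15.378336104892163 296.11172461362196
yaw 15.467205704109688 293.8107555978315
wr1 [ 508.8 -177.5    5. ]
wr2 [ 331.2 -183.7    5. ]
ring [425.4   2.8  18. ]
hamhead [ 555.1 -426.3   20. ]
spray [ 609.7 -459.3  170. ]
hamend [ 359.6 -333.9   20. ]
```

Triangulation agrees: the two rays miss by under 2 mm, the height is 240–242 (expected about 241) and the width 117 (expected 120). The yaw is about 15.3°. Next is a helper that turns a target (θ, r, offset below the ledge plane) into tool deltas.

```bash
cat >> h.py <<'E'
np.set_printoptions(precision=2,suppress=True)
PSI=np.radians(15.3); EX=np.array([np.cos(PSI),np.sin(PSI),0]); EZ=np.array([0,0,1.])
C=np.array([556.2,-138,140.])+144.2*EX
def tgt(th,r,off):
    th=np.radians(th); er=-np.cos(th)*EX+np.sin(th)*EZ; et=np.sin(th)*EX+np.cos(th)*EZ
    return C+r*er-off*et, np.c_[et,np.cross(-er,et),-er]
def now():
    s=get_state(); return s,np.array(s["ee_pos"]),R.from_euler('xyz',s["tcp_rot"],degrees=True)
def info():
    s,p,r=now(); d=p-C; z=r.as_matrix()[:,2]; th=np.degrees(np.arctan2(-z[2],z@EX))
    t=np.radians(th); er=-np.cos(t)*EX+np.sin(t)*EZ; et=np.sin(t)*EX+np.cos(t)*EZ
    f=np.array(s["ft_force"])
    print("t %.2f th %.1f r %.1f off %.1f lat %.1f  F er %.1f et %.1f |%.1f| grip %.2f"%(s["time_s"],th,d@er,-d@et,d@np.cross(EZ,EX),f@er,f@et,np.linalg.norm(f),s["grip_width"]),"q",s["qpos"])
def delta(th,r,off):
    s,p,rr=now(); P,M=tgt(th,r,off)
    print((th,r,off),"dpos cm",rr.inv().apply(P-p)/10,"ang",np.degrees((rr.inv()*R.from_matrix(M)).as_rotvec()),"P",P)
E
python3 -c "
from h import *
info();delta(35,300,40);delta(35,168,40)"
```

```text
t 0.25 th 90.0 r 109.8 off 628.8 lat -344.7  F er -1.0 et 0.5 |1.1| grip 1.00 q [-80.51  12.65  87.49   0.    79.91  -7.23]
(35, 300, 40) dpos cm [ 36.85 -33.57  -2.92] ang [-0.73 54.99  1.28] P [ 436.12 -170.85  279.31]
(35, 168, 40) dpos cm [ 47.66 -33.3    4.65] ang [-0.73 54.99  1.28] P [ 540.42 -142.32  203.59]
```

```bash
python3 -m inch '[{"delta_pos":[6,-6,-0.5],"angular":[0,5,0],"hand":-1},{"delta_pos":[11,-10,-1],"angular":[0,15,0],"hand":-1},{"delta_pos":[15,-14,-1.5],"angular":[0,25,0],"hand":-1},{"delta_pos":[20,-18,-2],"angular":[0,33,0],"hand":-1},{"delta_pos":[24,-22,-2],"angular":[0,40,0],"hand":-1}]' 40; python3 -c "
from h import *
info();delta(35,300,40)"
```

```text
time_s: 0.88
ee_pos: [340.1, -330.0, 270.6]
tcp_rot: [179.9, -40.2, 16.7]
ft_force: [0.9, -1.3, -0.5]
grip_width: 0.003
t 0.88 th 49.8 r 360.1 off 223.5 lat -128.1  F er -0.7 et 0.1 |1.6| grip 0.00 q [-80.42 -15.03 120.61  40.28  82.57 -15.49]
(35, 300, 40) dpos cm [ 11.07 -12.49   8.21] ang [-0.96 14.77  0.97] P [ 436.12 -170.85  279.31]
```

```bash
python3 -m inch '[{"delta_pos":[3,-3.2,2],"angular":[0,4,0],"hand":-1},{"delta_pos":[6,-6.5,4],"angular":[0,8,0],"hand":-1},{"delta_pos":[9,-10,6.5],"angular":[-0.6,12,0.6],"hand":-1},{"delta_pos":[11,-12.5,8.2],"angular":[-1,14.8,1],"hand":-1},{"delta_pos":[11,-12.5,8.2],"angular":[-1,14.8,1],"hand":-1}]'; python3 -c "
from h import *
info();delta(35,168,40);delta(35,168,25)
c=vision.read_camera('scene');cv2.imwrite('pics/s1.png',c['image']);c=vision.read_camera('wrist');cv2.imwrite('pics/w1.png',c['image'])"
```

```text
time_s: 1.5
ee_pos: [434.7, -169.4, 276.9]
tcp_rot: [-179.8, -54.8, 15.4]
ft_force: [0.1, -0.4, -0.4]
grip_width: -0.002
t 1.50 th 35.2 r 299.3 off 43.7 lat 1.8  F er -0.2 et -0.3 |0.5| grip -0.00 q [-66.96 -32.29 138.2   57.04  74.9   -8.93]
(35, 168, 40) dpos cm [ 0.3   0.23 13.15] ang [-0.2   0.21  0.03] P [ 540.42 -142.32  203.59]
(35, 168, 25) dpos cm [ 1.8   0.23 13.14] ang [-0.2   0.21  0.03] P [ 548.72 -140.05  215.88]
```

```bash
sleep 0; python3 -c "
import cv2,numpy as np
a=cv2.imread('pics/s1.png');b=cv2.imread('pics/w1.png')
cv2.imwrite('pics/c1.png',cv2.resize(np.vstack([a[80:320],b]),None,fx=.93,fy=.93))"
```

```text
(no output)
```

View pics/c1.png

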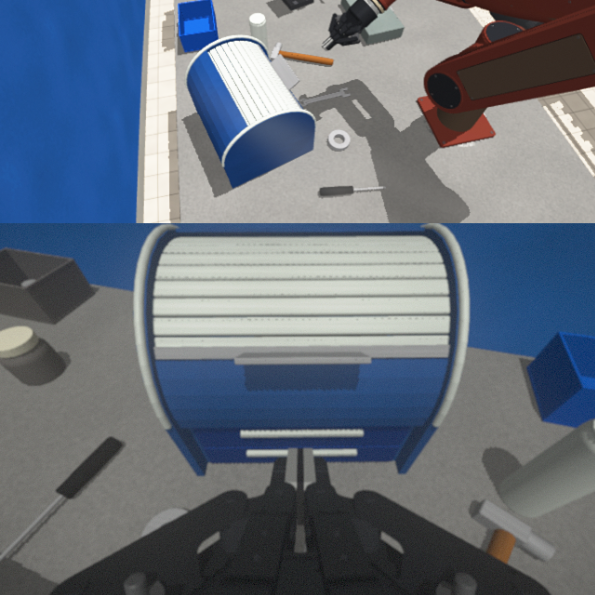

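The wrist view shows the ledge centred at about (326,145), with the closed fingers in line with it and nothing in between. I'll check by projecting the ledge's modelled outer edge into this view.

```bash
python3 -c "
from h import *
s,p,rr=now();c=vision.read_camera('wrist');T=np.array(c['tool_from_camera'])
P,M=tgt(35,176,3);y=np.cross(EZ,EX)
for q in (P-60*y,P+60*y,tgt(35,176,-3)[0]):
  t=rr.inv().apply(q-p);k=T[:3,:3].T@(t-T[:3,3])
  print(cv2.projectPoints(k.reshape(1,1,3),np.zeros(3),np.zeros(3),np.array(c['mtx']),np.array(c['dist_coeffs']))[0].ravel())
im=c['image'];cv2.imwrite('pics/w2.png',cv2.resize(im[100:200,230:420],None,fx=4,fy=4))
"
```

```text
[394.57 151.99]
[247.81 151.98]
[321.18 144.62]
```

View pics/w2.png

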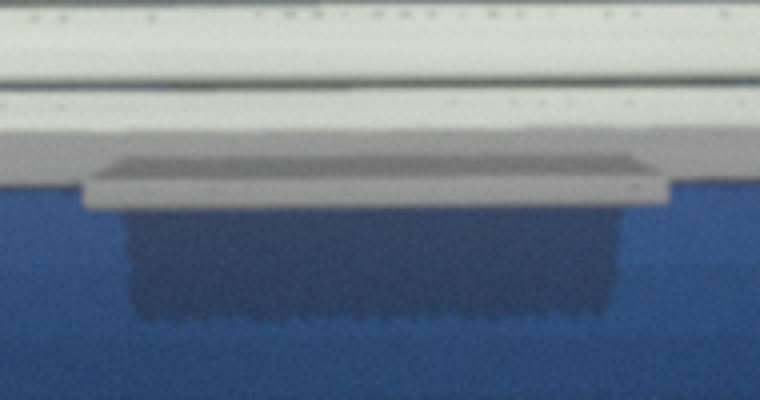

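The prediction matches within 3 px (about 2.5 mm lateral, under 1 mm in height). Moving in beneath the ledge.

```bash
python3 -m inch '[{"delta_pos":[0.3,0.3,4],"angular":[0,0,0],"hand":-1},{"delta_pos":[0.3,0.4,8],"angular":[-0.2,0,0],"hand":-1},{"delta_pos":[0.3,0.5,11],"angular":[-0.2,0,0],"hand":-1},{"delta_pos":[0.3,0.5,13],"angular":[-0.2,0,0],"hand":-1},{"delta_pos":[0.3,0.5,13],"angular":[-0.2,0,0],"hand":-1}]'; python3 -c "
from h import *
info();delta(35,166,20);delta(35,166,14)
c=vision.read_camera('wrist');cv2.imwrite('pics/w3.png',c['image'])"
```

```text
time_s: 2.28
ee_pos: [540.3, -148.5, 204.4]
tcp_rot: [-179.9, -54.7, 15.1]
ft_force: [0.3, -0.5, 0.0]
grip_width: -0.003
t 2.27 th 35.3 r 169.7 off 41.2 lat -5.9  F er -0.1 et 0.1 |0.6| grip -0.00 q [-48.95 -12.31 133.3   67.    52.95 -14.78]
(35, 166, 20) dpos cm [ 2.04 -0.6   0.38] ang [ 0.08  0.28 -0.12] P [ 553.06 -138.86  218.83]
(35, 166, 14) dpos cm [ 2.64 -0.6   0.37] ang [ 0.08  0.28 -0.12] P [ 556.38 -137.95  223.75]
```

View pics/w3.png

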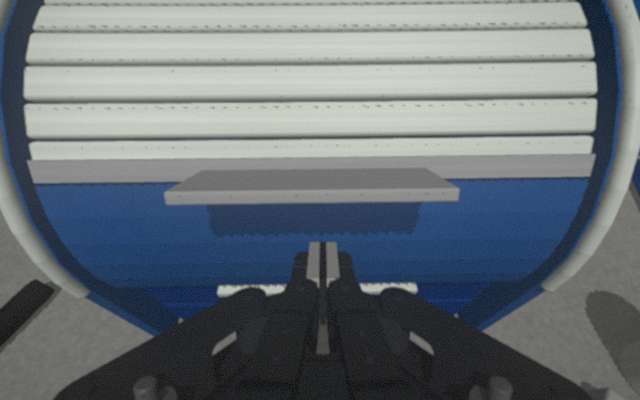

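The fingertips at (323,245) are below the ledge front at (312,195), 6 mm to the right of centre. I'll raise in small increments and correct that.

```bash
python3 -m inch '[{"delta_pos":[0.7,-0.2,0.2],"angular":[0,0,0],"hand":-1},{"delta_pos":[1.4,-0.4,0.3],"angular":[0,0,0],"hand":-1},{"delta_pos":[1.8,-0.6,0.4],"angular":[0,0,0],"hand":-1},{"delta_pos":[2.1,-0.6,0.4],"angular":[0,0,0],"hand":-1},{"delta_pos":[2.3,-0.6,0.4],"angular":[0,0,0],"hand":-1}]'; python3 -c "
from h import *
info();delta(35,166,14);delta(37,166,14);delta(40,166,14)"
```

```text
time_s: 2.95
ee_pos: [554.6, -137.9, 222.2]
tcp_rot: [179.9, -54.8, 15.3]
ft_force: [-0.0, 0.5, -0.4]
grip_width: 0.0
t 2.95 th 35.2 r 166.5 off 16.8 lat 0.5  F er -0.3 et -0.3 |0.7| grip 0.00 q [-46.12 -13.53 132.06  66.03  51.62 -10.87]
(35, 166, 14) dpos cm [0.22 0.05 0.05] ang [ 0.16  0.19 -0.02] P [ 556.38 -137.95  223.75]
(37, 166, 14) dpos cm [0.81 0.05 0.01] ang [ 0.16 -1.81 -0.02] P [ 559.29 -137.16  228.72]
(40, 166, 14) dpos cm [ 1.68  0.05 -0.01] ang [ 0.16 -4.81 -0.02] P [ 563.95 -135.88  235.98]
```

```bash
python3 -m inch '[{"delta_pos":[0.3,0,0],"angular":[0,0,0],"hand":-1},{"delta_pos":[0.65,0,0],"angular":[0,-1.2,0],"hand":-1},{"delta_pos":[1,0,0],"angular":[0,-2.4,0],"hand":-1},{"delta_pos":[1.35,0,0],"angular":[0,-3.6,0],"hand":-1},{"delta_pos":[1.7,0,0],"angular":[0,-4.8,0],"hand":-1}]'; python3 -c "
from h import *
info();delta(45,166,14);delta(50,166,14)"
```

```text
time_s: 3.58
ee_pos: [562.8, -135.2, 234.0]
tcp_rot: [-180.0, -49.8, 15.1]
ft_force: [-6.5, -1.1, -2.0]
grip_width: 0.004
t 3.58 th 40.2 r 165.4 off 16.7 lat 0.9  F er 3.7 et -5.8 |6.9| grip 0.00 q [-42.69 -14.1  128.38  56.89  50.52  -0.04]
(45, 166, 14) dpos cm [ 1.66  0.09 -0.12] ang [ 0.1  -4.78 -0.11] P [ 572.52 -133.54  247.48]
(50, 166, 14) dpos cm [ 3.11  0.09 -0.06] ang [ 0.09 -9.78 -0.12] P [ 582.02 -130.94  258.16]
```

Contact at about 6 N. I'll follow the arc with the offset held at 16.7.

```bash
python3 -m inch '[{"delta_pos":[0.6,0,-0.05],"angular":[0,-2,0],"hand":-1},{"delta_pos":[1.15,0,-0.1],"angular":[0,-4,0],"hand":-1},{"delta_pos":[1.7,0,-0.1],"angular":[0,-6,0],"hand":-1},{"delta_pos":[2.25,0,-0.1],"angular":[0,-8,0],"hand":-1},{"delta_pos":[2.85,0,-0.05],"angular":[0,-10,0],"hand":-1}]'; python3 -c "
from h import *
info();
for a in (52,54,56,58,60): delta(a,166,17)"
```

```text
time_s: 4.2
ee_pos: [579.9, -130.2, 255.8]
tcp_rot: [-179.9, -39.7, 15.1]
ft_force: [-4.8, 0.8, -1.9]
grip_width: 0.0
t 4.20 th 50.3 r 165.3 off 17.8 lat 1.3  F er 1.4 et -4.6 |5.2| grip 0.00 q [-36.01 -12.12 119.72  39.14  52.17  19.77]
(52, 166, 17) dpos cm [ 0.58  0.13 -0.12] ang [ 0.01 -1.71 -0.13] P [ 583.79 -130.45  260.34]
(54, 166, 17) dpos cm [ 1.16  0.13 -0.15] ang [ 0.01 -3.71 -0.13] P [ 587.91 -129.33  264.3 ]
(56, 166, 17) dpos cm [ 1.74  0.12 -0.16] ang [ 0.   -5.71 -0.13] P [ 592.16 -128.16  268.11]
(58, 166, 17) dpos cm [ 2.33  0.12 -0.15] ang [ 0.   -7.71 -0.14] P [ 596.53 -126.97  271.77]
(60, 166, 17) dpos cm [ 2.91  0.12 -0.12] ang [-0.   -9.71 -0.14] P [ 601.03 -125.74  275.26]
```

```bash
python3 -m inch '[{"delta_pos":[0.6,0.1,-0.1],"angular":[0,-2,0],"hand":-1},{"delta_pos":[1.15,0.1,-0.12],"angular":[0,-4,0],"hand":-1},{"delta_pos":[1.75,0.1,-0.13],"angular":[0,-6,0],"hand":-1},{"delta_pos":[2.3,0.1,-0.13],"angular":[0,-8,0],"hand":-1},{"delta_pos":[2.9,0.1,-0.1],"angular":[0,-10,0],"hand":-1}]'; python3 -c "
from h import *
info();
for a in (61,62,63,64,66): delta(a,166,17)"
```

```text
time_s: 4.82
ee_pos: [600.5, -124.8, 274.8]
tcp_rot: [-179.8, -29.6, 15.1]
ft_force: [-5.0, 3.0, -4.0]
grip_width: 0.003
t 4.83 th 60.4 r 165.6 off 18.5 lat 1.1  F er -1.5 et -5.4 |7.0| grip 0.00 q [-29.7   -6.84 109.52  24.47  57.97  35.55]
(61, 166, 17) dpos cm [ 0.34  0.11 -0.06] ang [-0.13 -0.63 -0.15] P [ 603.32 -125.11  276.95]
(62, 166, 17) dpos cm [ 0.63  0.11 -0.08] ang [-0.13 -1.63 -0.15] P [ 605.64 -124.47  278.59]
(63, 166, 17) dpos cm [ 0.92  0.1  -0.1 ] ang [-0.13 -2.63 -0.15] P [ 607.99 -123.83  280.19]
(64, 166, 17) dpos cm [ 1.21  0.1  -0.12] ang [-0.13 -3.63 -0.15] P [ 610.36 -123.18  281.75]
(66, 166, 17) dpos cm [ 1.79  0.1  -0.13] ang [-0.13 -5.63 -0.14] P [ 615.18 -121.86  284.73]
```

The shutter is now at about 25° (0.44 rad). From here I go in 1° steps and watch for the catch's force signature.

```bash
I(){ python3 -c "
from h import *
info()" | sed 's/ q \[.*//'; }
python3 -m inch '[{"delta_pos":[0.29,0,-0.03],"angular":[0,-1,0],"hand":-1},{"delta_pos":[0.29,0,-0.03],"angular":[0,-1,0],"hand":-1}]' >/dev/null; I
python3 -m inch '[{"delta_pos":[0.29,0,-0.03],"angular":[0,-1,0],"hand":-1},{"delta_pos":[0.29,0,-0.03],"angular":[0,-1,0],"hand":-1}]' >/dev/null; I
python3 -m inch '[{"delta_pos":[0.29,0,-0.03],"angular":[0,-1,0],"hand":-1},{"delta_pos":[0.29,0,-0.03],"angular":[0,-1,0],"hand":-1}]' >/dev/null; I
python3 -m inch '[{"delta_pos":[0.29,0,-0.03],"angular":[0,-1,0],"hand":-1},{"delta_pos":[0.29,0,-0.03],"angular":[0,-1,0],"hand":-1}]' >/dev/null; I
```

```text
t 5.08 th 61.1 r 166.2 off 16.5 lat 0.4  F er -0.6 et -4.3 |5.9| grip 0.00
t 5.33 th 62.1 r 166.7 off 16.0 lat -0.3  F er -2.1 et -4.1 |5.1| grip 0.00
t 5.58 th 63.0 r 167.3 off 15.2 lat -0.7  F er -1.4 et -4.8 |5.0| grip -0.00
t 5.83 th 64.0 r 167.6 off 14.7 lat -0.9  F er -1.0 et -5.9 |6.0| grip 0.00
```

```bash
cat > i.sh <<'E'
python3 -c "
from h import *
info()" | sed 's/ q \[.*//'
E
python3 -m inch '[{"delta_pos":[0.28,0,0.02],"angular":[0,-1,0],"hand":-1},{"delta_pos":[0.28,0,0.02],"angular":[0,-1,0],"hand":-1}]' >/dev/null; sh i.sh
python3 -m inch '[{"delta_pos":[0.28,0,0.02],"angular":[0,-1,0],"hand":-1},{"delta_pos":[0.28,0,0.02],"angular":[0,-1,0],"hand":-1}]' >/dev/null; sh i.sh
python3 -m inch '[{"delta_pos":[0.28,0,0.02],"angular":[0,-1,0],"hand":-1},{"delta_pos":[0.28,0,0.02],"angular":[0,-1,0],"hand":-1}]' >/dev/null; sh i.sh
python3 -m inch '[{"delta_pos":[0.28,0,0.02],"angular":[0,-1,0],"hand":-1},{"delta_pos":[0.28,0,0.02],"angular":[0,-1,0],"hand":-1}]' >/dev/null; sh i.sh
```

```text
t 6.08 th 64.9 r 167.5 off 14.3 lat -0.9  F er 0.7 et -4.2 |4.4| grip 0.00
t 6.33 th 65.9 r 167.3 off 14.3 lat -0.9  F er 2.5 et -4.6 |5.4| grip 0.00
t 6.58 th 66.9 r 166.8 off 14.5 lat -0.9  F er 3.2 et -4.0 |5.3| grip -0.00
t 6.83 th 67.9 r 166.2 off 14.7 lat -0.9  F er 3.8 et -4.0 |5.5| grip -0.00
```

```bash

python3 -m inch '[{"delta_pos":[0.29,0,-0.02],"angular":[0,-1,0],"hand":-1},{"delta_pos":[0.29,0,-0.02],"angular":[0,-1,0],"hand":-1}]' >/dev/null; sh i.sh
python3 -m inch '[{"delta_pos":[0.29,0,-0.02],"angular":[0,-1,0],"hand":-1},{"delta_pos":[0.29,0,-0.02],"angular":[0,-1,0],"hand":-1}]' >/dev/null; sh i.sh
python3 -m inch '[{"delta_pos":[0.29,0,-0.02],"angular":[0,-1,0],"hand":-1},{"delta_pos":[0.29,0,-0.02],"angular":[0,-1,0],"hand":-1}]' >/dev/null; sh i.sh
python3 -m inch '[{"delta_pos":[0.29,0,-0.02],"angular":[0,-1,0],"hand":-1},{"delta_pos":[0.29,0,-0.02],"angular":[0,-1,0],"hand":-1}]' >/dev/null; sh i.sh
```

```text
t 7.08 th 68.9 r 166.0 off 14.9 lat -0.9  F er 2.2 et -4.3 |4.9| grip 0.00
t 7.33 th 69.9 r 165.8 off 15.1 lat -0.8  F er 2.2 et -5.1 |5.6| grip 0.00
t 7.58 th 71.0 r 165.6 off 15.4 lat -0.8  F er 2.2 et -5.0 |5.5| grip -0.00
t 7.83 th 72.0 r 165.5 off 15.5 lat -0.7  F er 2.0 et -5.6 |6.0| grip 0.00
```

```bash

python3 -m inch '[{"delta_pos":[0.29,0,-0.02],"angular":[0,-1,0],"hand":-1},{"delta_pos":[0.29,0,-0.02],"angular":[0,-1,0],"hand":-1}]' >/dev/null; sh i.sh
python3 -m inch '[{"delta_pos":[0.29,0,-0.02],"angular":[0,-1,0],"hand":-1},{"delta_pos":[0.29,0,-0.02],"angular":[0,-1,0],"hand":-1}]' >/dev/null; sh i.sh
python3 -m inch '[{"delta_pos":[0.29,0,-0.02],"angular":[0,-1,0],"hand":-1},{"delta_pos":[0.29,0,-0.02],"angular":[0,-1,0],"hand":-1}]' >/dev/null; sh i.sh
python3 -m inch '[{"delta_pos":[0.29,0,-0.02],"angular":[0,-1,0],"hand":-1},{"delta_pos":[0.29,0,-0.02],"angular":[0,-1,0],"hand":-1}]' >/dev/null; sh i.sh
```

```text
t 8.07 th 73.0 r 165.5 off 15.6 lat -0.7  F er 2.2 et -4.3 |4.9| grip 0.00
t 8.32 th 74.0 r 165.4 off 15.6 lat -0.7  F er 2.2 et -5.7 |6.2| grip -0.00
t 8.57 th 75.0 r 165.4 off 15.6 lat -0.7  F er 2.4 et -6.2 |6.8| grip -0.00
t 8.82 th 76.0 r 165.3 off 15.6 lat -0.6  F er 2.5 et -6.2 |6.8| grip 0.00
```

```bash

python3 -m inch '[{"delta_pos":[0.29,0,-0.02],"angular":[0,-1,0],"hand":-1},{"delta_pos":[0.29,0,-0.02],"angular":[0,-1,0],"hand":-1}]' >/dev/null; sh i.sh
python3 -m inch '[{"delta_pos":[0.29,0,-0.02],"angular":[0,-1,0],"hand":-1},{"delta_pos":[0.29,0,-0.02],"angular":[0,-1,0],"hand":-1}]' >/dev/null; sh i.sh
python3 -m inch '[{"delta_pos":[0.29,0,-0.02],"angular":[0,-1,0],"hand":-1},{"delta_pos":[0.29,0,-0.02],"angular":[0,-1,0],"hand":-1}]' >/dev/null; sh i.sh
```

```text
t 9.07 th 77.0 r 165.3 off 15.6 lat -0.6  F er 2.6 et -6.2 |6.8| grip -0.00
t 9.32 th 78.0 r 165.3 off 15.5 lat -0.6  F er 2.0 et -6.0 |6.5| grip 0.00
t 9.57 th 79.0 r 165.3 off 15.5 lat -0.6  F er 2.1 et -5.7 |6.3| grip -0.00
```

```bash

python3 -m inch '[{"delta_pos":[0.29,0,-0.02],"angular":[0,-1,0],"hand":-1},{"delta_pos":[0.29,0,-0.02],"angular":[0,-1,0],"hand":-1}]' >/dev/null; sh i.sh
python3 -m inch '[{"delta_pos":[0.29,0,-0.02],"angular":[0,-1,0],"hand":-1},{"delta_pos":[0.29,0,-0.02],"angular":[0,-1,0],"hand":-1}]' >/dev/null; sh i.sh
python3 -m inch '[{"delta_pos":[0.29,0,-0.02],"angular":[0,-1,0],"hand":-1},{"delta_pos":[0.29,0,-0.02],"angular":[0,-1,0],"hand":-1}]' >/dev/null; sh i.sh
```

```text
t 9.82 th 80.0 r 165.2 off 15.5 lat -0.5  F er 2.3 et -6.7 |7.1| grip -0.00
t 10.07 th 81.0 r 165.3 off 15.5 lat -0.5  F er 2.0 et -5.9 |6.4| grip -0.00
t 10.32 th 82.0 r 165.2 off 15.5 lat -0.5  F er 3.5 et -6.7 |7.8| grip -0.00
```

```bash

python3 -m inch '[{"delta_pos":[0.29,0,-0.02],"angular":[0,-1,0],"hand":-1},{"delta_pos":[0.29,0,-0.02],"angular":[0,-1,0],"hand":-1}]' >/dev/null; sh i.sh
python3 -m inch '[{"delta_pos":[0.29,0,-0.02],"angular":[0,-1,0],"hand":-1},{"delta_pos":[0.29,0,-0.02],"angular":[0,-1,0],"hand":-1}]' >/dev/null; sh i.sh
python3 -m inch '[{"delta_pos":[0.29,0,-0.02],"angular":[0,-1,0],"hand":-1},{"delta_pos":[0.29,0,-0.02],"angular":[0,-1,0],"hand":-1}]' >/dev/null; sh i.sh
```

```text
t 10.57 th 83.0 r 165.2 off 15.5 lat -0.5  F er 2.1 et -7.5 |7.9| grip 0.00
t 10.82 th 84.0 r 165.3 off 15.3 lat -0.4  F er 3.5 et -5.9 |7.0| grip 0.00
t 11.07 th 84.9 r 165.3 off 14.9 lat -0.4  F er 2.5 et -5.1 |6.0| grip 0.00
```

The force peaked at 7.5 N and then fell to 5.1 N, so the click may have been at about θ 84°. I'll continue step by step and stop at the first sign of the buffer.

```bash

python3 -m inch '[{"delta_pos":[0.29,0,-0.02],"angular":[0,-1,0],"hand":-1},{"delta_pos":[0.29,0,-0.02],"angular":[0,-1,0],"hand":-1}]' >/dev/null; sh i.sh
python3 -m inch '[{"delta_pos":[0.29,0,-0.02],"angular":[0,-1,0],"hand":-1},{"delta_pos":[0.29,0,-0.02],"angular":[0,-1,0],"hand":-1}]' >/dev/null; sh i.sh
```

```text
t 11.32 th 85.9 r 165.3 off 14.7 lat -0.4  F er 3.0 et -5.6 |6.4| grip -0.00
t 11.57 th 86.9 r 165.3 off 14.6 lat -0.4  F er 2.6 et -4.2 |5.1| grip -0.00
```

```bash

python3 -m inch '[{"delta_pos":[0.29,0,-0.02],"angular":[0,-1,0],"hand":-1},{"delta_pos":[0.29,0,-0.02],"angular":[0,-1,0],"hand":-1}]' >/dev/null; sh i.sh
python3 -m inch '[{"delta_pos":[0.29,0,-0.02],"angular":[0,-1,0],"hand":-1},{"delta_pos":[0.29,0,-0.02],"angular":[0,-1,0],"hand":-1}]' >/dev/null; sh i.sh
```

```text
t 11.82 th 87.9 r 165.2 off 14.4 lat -0.6  F er 1.0 et -3.8 |4.2| grip 0.00
t 12.07 th 88.9 r 165.0 off 14.4 lat -0.8  F er 1.1 et -2.1 |2.6| grip 0.00
```

```bash

python3 -m inch '[{"delta_pos":[0.29,0,-0.02],"angular":[0,-1,0],"hand":-1},{"delta_pos":[0.29,0,-0.02],"angular":[0,-1,0],"hand":-1}]' >/dev/null; sh i.sh
python3 -m inch '[{"delta_pos":[0.29,0,-0.02],"angular":[0,-1,0],"hand":-1},{"delta_pos":[0.29,0,-0.02],"angular":[0,-1,0],"hand":-1}]' >/dev/null; sh i.sh
python3 -c "
from h import *
c=vision.read_camera('scene');cv2.imwrite('pics/s4.png',cv2.resize(c['image'][60:300,170:450],None,fx=2.4,fy=2.4))
c=vision.read_camera('wrist');cv2.imwrite('pics/w4.png',c['image'])"
```

```text
t 12.32 th 90.0 r 164.8 off 14.5 lat -0.9  F er 0.5 et -1.4 |1.6| grip -0.00
t 12.57 th 91.0 r 164.7 off 15.1 lat -0.9  F er 2.2 et -3.8 |4.5| grip 0.00
```

View pics/s4.png

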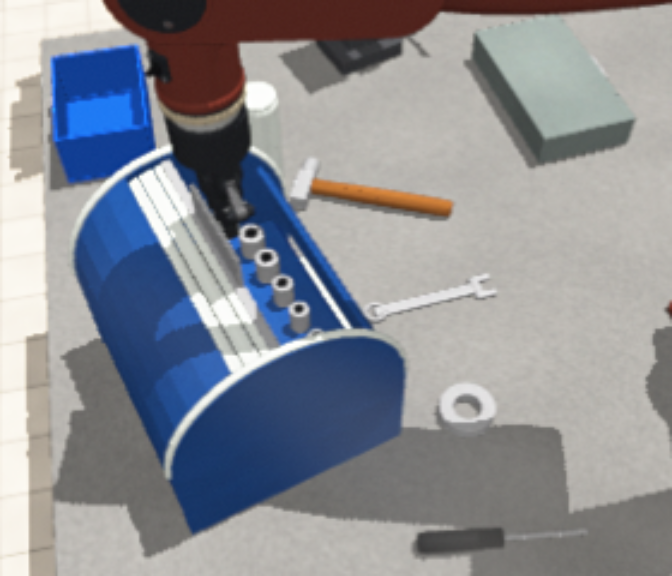

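View pics/w4.png

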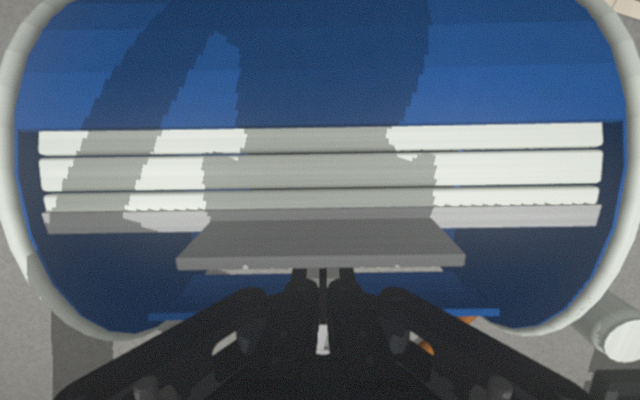

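The ledge is nearly upright, the fingers are behind its front face and the bystanders look undisturbed. I'll continue in 0.5–1° steps.

```bash

python3 -m inch '[{"delta_pos":[0.15,0,-0.01],"angular":[0,-0.5,0],"hand":-1},{"delta_pos":[0.15,0,-0.01],"angular":[0,-0.5,0],"hand":-1}]' >/dev/null; sh i.sh
python3 -m inch '[{"delta_pos":[0.15,0,-0.01],"angular":[0,-0.5,0],"hand":-1},{"delta_pos":[0.15,0,-0.01],"angular":[0,-0.5,0],"hand":-1}]' >/dev/null; sh i.sh
```

```text
t 12.93 th 91.5 r 164.7 off 15.1 lat -0.9  F er 2.2 et -4.7 |5.3| grip -0.00
t 13.18 th 92.0 r 164.7 off 14.8 lat -0.9  F er 2.7 et -5.0 |5.7| grip 0.00
```

```bash

python3 -m inch '[{"delta_pos":[0.15,0,-0.01],"angular":[0,-0.5,0],"hand":-1},{"delta_pos":[0.15,0,-0.01],"angular":[0,-0.5,0],"hand":-1}]' >/dev/null; sh i.sh
python3 -m inch '[{"delta_pos":[0.15,0,-0.01],"angular":[0,-0.5,0],"hand":-1},{"delta_pos":[0.15,0,-0.01],"angular":[0,-0.5,0],"hand":-1}]' >/dev/null; sh i.sh
python3 -m inch '[{"delta_pos":[0.15,0,-0.01],"angular":[0,-0.5,0],"hand":-1},{"delta_pos":[0.15,0,-0.01],"angular":[0,-0.5,0],"hand":-1}]' >/dev/null; sh i.sh
```

```text
t 13.43 th 92.5 r 164.7 off 14.7 lat -0.8  F er 1.7 et -3.7 |4.1| grip -0.00
t 13.68 th 93.0 r 164.7 off 14.6 lat -0.8  F er 2.9 et -3.5 |4.5| grip -0.00
t 13.93 th 93.5 r 164.7 off 14.6 lat -0.8  F er 3.0 et -3.6 |4.7| grip -0.00
```

```bash

python3 -m inch '[{"delta_pos":[0.15,0,-0.01],"angular":[0,-0.5,0],"hand":-1},{"delta_pos":[0.15,0,-0.01],"angular":[0,-0.5,0],"hand":-1}]' >/dev/null; sh i.sh
python3 -m inch '[{"delta_pos":[0.15,0,-0.01],"angular":[0,-0.5,0],"hand":-1},{"delta_pos":[0.15,0,-0.01],"angular":[0,-0.5,0],"hand":-1}]' >/dev/null; sh i.sh
python3 -m inch '[{"delta_pos":[0.15,0,-0.01],"angular":[0,-0.5,0],"hand":-1},{"delta_pos":[0.15,0,-0.01],"angular":[0,-0.5,0],"hand":-1}]' >/dev/null; sh i.sh
python3 -m inch '[{"delta_pos":[0.15,0,-0.01],"angular":[0,-0.5,0],"hand":-1},{"delta_pos":[0.15,0,-0.01],"angular":[0,-0.5,0],"hand":-1}]' >/dev/null; sh i.sh
```

```text
t 14.18 th 94.0 r 164.6 off 14.5 lat -0.8  F er 2.3 et -4.1 |4.6| grip -0.00
t 14.43 th 94.6 r 164.6 off 15.0 lat -0.8  F er 3.3 et -6.1 |7.0| grip 0.00
t 14.68 th 95.2 r 164.6 off 15.9 lat -0.8  F er 3.8 et -9.2 |10.1| grip -0.00
t 14.93 th 95.8 r 164.5 off 16.9 lat -0.8  F er 4.1 et -12.9 |13.6| grip -0.00
```

The force has risen steadily by 9 N, more than the catch's 5 N maximum. That is the buffer, and the click was the dip at about θ 90°. I'll back off slowly: if it has caught, contact should be lost within about 5°.

```bash

python3 -m inch '[{"delta_pos":[-0.29,0,0.02],"angular":[0,1,0],"hand":-1},{"delta_pos":[-0.29,0,0.02],"angular":[0,1,0],"hand":-1}]' >/dev/null; sh i.sh
python3 -m inch '[{"delta_pos":[-0.29,0,0.02],"angular":[0,1,0],"hand":-1},{"delta_pos":[-0.29,0,0.02],"angular":[0,1,0],"hand":-1}]' >/dev/null; sh i.sh
python3 -m inch '[{"delta_pos":[-0.29,0,0.02],"angular":[0,1,0],"hand":-1},{"delta_pos":[-0.29,0,0.02],"angular":[0,1,0],"hand":-1}]' >/dev/null; sh i.sh
python3 -m inch '[{"delta_pos":[-0.29,0,0.02],"angular":[0,1,0],"hand":-1},{"delta_pos":[-0.29,0,0.02],"angular":[0,1,0],"hand":-1}]' >/dev/null; sh i.sh
python3 -m inch '[{"delta_pos":[-0.29,0,0.02],"angular":[0,1,0],"hand":-1},{"delta_pos":[-0.29,0,0.02],"angular":[0,1,0],"hand":-1}]' >/dev/null; sh i.sh
python3 -m inch '[{"delta_pos":[-0.29,0,0.02],"angular":[0,1,0],"hand":-1},{"delta_pos":[-0.29,0,0.02],"angular":[0,1,0],"hand":-1}]' >/dev/null; sh i.sh
python3 -m inch '[{"delta_pos":[-0.29,0,0.02],"angular":[0,1,0],"hand":-1},{"delta_pos":[-0.29,0,0.02],"angular":[0,1,0],"hand":-1}]' >/dev/null; sh i.sh
```

```text
t 15.18 th 94.5 r 164.6 off 15.2 lat -0.8  F er 2.5 et -5.9 |6.5| grip 0.00
t 15.43 th 93.5 r 164.5 off 15.0 lat -0.9  F er 1.6 et -4.7 |5.0| grip -0.00
t 15.68 th 92.5 r 164.5 off 15.2 lat -0.9  F er -0.1 et -4.6 |4.7| grip 0.00
t 15.93 th 91.5 r 164.4 off 15.3 lat -0.9  F er -0.4 et -4.0 |4.0| grip 0.00
t 16.18 th 90.5 r 164.6 off 15.0 lat -0.9  F er -2.4 et -3.7 |4.5| grip -0.00
t 16.43 th 89.4 r 165.8 off 13.9 lat -0.7  F er 0.2 et 0.5 |1.1| grip 0.00
t 16.68 th 88.4 r 165.4 off 14.7 lat -0.8  F er 0.3 et 0.7 |0.7| grip -0.00
```

The force vanished at θ≈89.4, so the catch is holding. Withdrawing away from the ledge, then upward and out.

```bash

python3 -m inch '[{"delta_pos":[-1,0,0],"angular":[0,0,0],"hand":-1},{"delta_pos":[-2.5,0,0],"angular":[0,0,0],"hand":-1},{"delta_pos":[-4,0,-2],"angular":[0,0,0],"hand":-1},{"delta_pos":[-6,0,-5],"angular":[0,0,0],"hand":-1},{"delta_pos":[-9,0,-8],"angular":[0,0,0],"hand":-1}]'; python3 -m inch '[{"delta_pos":[-5,0,-3],"angular":[0,0,0],"hand":-1},{"delta_pos":[-9,0,-5],"angular":[0,0,0],"hand":-1},{"delta_pos":[-9,0,-5],"angular":[0,0,0],"hand":-1},{"delta_pos":[-9,0,-5],"angular":[0,0,0],"hand":-1},{"delta_pos":[-9,0,-5],"angular":[0,0,0],"hand":-1}]'; sh i.sh
python3 -c "
from h import *
for n in('scene','top','wrist'):
  c=vision.read_camera(n);cv2.imwrite(f'pics/{n}5.png',c['image'])
a=[cv2.imread(f'pics/{n}5.png') for n in('scene','top','wrist')]
cv2.imwrite('pics/c5.png',cv2.resize(np.vstack([np.hstack([a[0][60:],a[2][60:]]),np.hstack([a[1][60:],a[1][60:]*0])]),None,fx=.62,fy=.62))"
```

```text
time_s: 17.3
ee_pos: [587.3, -129.8, 382.7]
tcp_rot: [180.0, -1.5, 15.2]
ft_force: [-0.9, -0.7, 0.4]
grip_width: -0.005
time_s: 17.92
ee_pos: [500.4, -153.2, 428.5]
tcp_rot: [-180.0, -1.4, 15.2]
ft_force: [0.1, 0.0, -0.1]
grip_width: -0.004
t 17.93 th 88.6 r 293.5 off 194.8 lat 0.1  F er -0.1 et 0.1 |0.2| grip -0.00
```

View pics/c5.png

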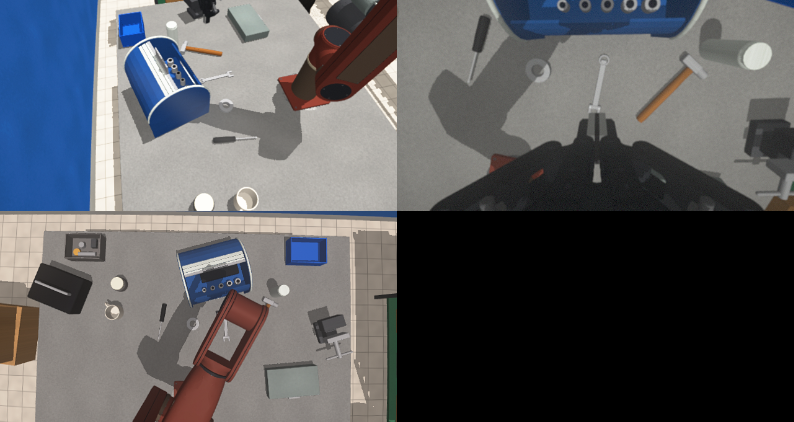

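With the arm clear (force 0), the shutter stays open in both the scene and top views. A last check that it stays still over about 1 s, then I hand in.

```bash

python3 -m inch '[{"delta_pos":[0,0,0],"angular":[0,0,0],"hand":-1},{"delta_pos":[0,0,0],"angular":[0,0,0],"hand":-1},{"delta_pos":[0,0,0],"angular":[0,0,0],"hand":-1},{"delta_pos":[0,0,0],"angular":[0,0,0],"hand":-1},{"delta_pos":[0,0,0],"angular":[0,0,0],"hand":-1}]'
python3 -c "
from h import *
from bench import bot
c=vision.read_camera('scene');a=cv2.imread('pics/scene5.png')
d=cv2.absdiff(c['image'],a)[110:290,190:345].max(2);print('changed px in cabinet',(d>40).sum(), d.mean())
i0=cv2.imread('pics/scene0.png')
for n,(x,y,w,h) in dict(driver=(335,270,90,25),wrenchhead=(322,180,20,15),hammer=(312,132,50,20),mug=(370,355,50,45),grease=(305,365,45,35),spray=(268,92,20,25)).items():
  print(n,(cv2.absdiff(c['image'],i0)[y:y+h,x:x+w].max(2)>50).sum())
print(bot.finish_job())"
```

```text
time_s: 18.7
ee_pos: [500.1, -153.5, 430.0]
tcp_rot: [179.9, -1.5, 15.1]
ft_force: [0.4, -0.5, 0.2]
grip_width: -0.001
changed px in cabinet 1 1.1756989247311829
driver 457
wrenchhead 2
hammer 286
mug 0
grease 0
spray 0
the job is handed in; nothing more can be done
None
```

```bash
python3 -c "
import cv2,numpy as np
a=cv2.imread('pics/scene0.png');b=cv2.imread('pics/scene5.png')
cv2.imwrite('pics/cmp.png',cv2.resize(np.vstack([np.hstack([x[125:165,290:430],x[260:300,290:430]]) for x in(a,b)]),None,fx=2.8,fy=4))"
```

```text
(no output)
```

View pics/cmp.png

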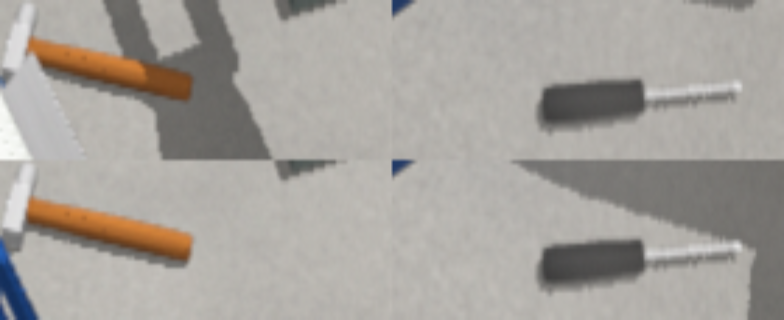

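The shutter is open and stays up by itself, and I handed the job in at about 18.8 s. `finish_job` reports no verdict, so this rests on my own checks.

**What I did:** I located the ledge with the top and scene cameras and checked it against the wrist camera. With the fingers closed and pointing at the track axis, I pushed the underside of the ledge along its arc at about 4–7 N. I stopped at the rubber buffer, where the highest reading was about 14 N (limit 40 N).

**Catch:** The click was hard to tell from friction noise on the way up. I first suspected it at about 0.86 rad, but it was more likely at about 0.95 rad. Backing off settled it: contact force went to zero at about 0.95 rad (estimated from the tool's tilt), and the shutter stayed put.

**Last checks:**
- **Shutter:** it showed no movement in pictures about 0.7 s apart, taken with the arm well clear and reading no force.
- **Bystanders:** spray can, jar, mug and the wrench's near end were unchanged from the start. The pixel check flagged the screwdriver and hammer, but side-by-side crops show only the arm's shadow moved, not the tools. I checked the bearing only by eye.

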